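Hang a shoe last on the bent drying rod

TASK

Take the small wooden shoe last with the hole through its upper part, thread that hole onto the free end of the rack's bent rod and slide it round the bend, turning it with the rod, until its side rests against the collar at the other end. Leave it hanging there on the rod, sole down, and do not disturb the other things on the bench.

Things in the scene. Friction and masses are not known exactly. Their poses are not given: they have to be found in the camera images.
- last_bore (a point): Centre of the cross hole (17 mm diameter) of the small loose wooden shoe last, which stands on its flat sole 80 mm below; about 0.26 kg. Its axes: x to the toe, y along the hole, z up. Toe 108 mm ahead, heel 42 mm behind. The hole runs right through the upper slab (cone): 46 mm long in x, 28 mm thick in y, top 24 mm above the hole. Either end of the hole may go on first.
- last_foot (a point): Point of the small last 53 mm below the hole's centre (27 mm above the sole), same axes: the middle of its foot, which is up to 58 mm wide in y and nowhere higher than 54 mm above the sole. Above that the slab is free to be pinched front and back (46 mm). Let go on the rod it sinks 3.5 mm (hole's top on the rod), swings a moment and hangs sole down, toe 13 degrees low.
- rack: Steel rack fixed to the bench. Origin on the bench top below the centre of the rod's bend, z up. A level rod of 10 mm diameter, axis 130 mm up, hangs free in the air: straight from its free end (x, y) = (-110, -55) mm along +y to (-110, 0), then a quarter circle of 110 mm radius about the origin to (0, 110), then straight along +x to a collar (26 mm diameter, face at x = 50 mm, y = 110 mm).
- rack_post (a point): Top of the rack's only support, an 18 mm post, 138 mm high, at (100, 110) mm in the rack's x, y, behind the collar; axes as the rack's. It stands on a base plate 130 x 90 mm (10 mm thick), centred at (75, 110) mm.
- rod_tip (a point): The rounded free end of the rod, on its axis, 130 mm above the bench; axes as the rack's, so the rod runs from here along +y.
- rod_home (a point): Point on the rod's axis where the hole's centre is when the last's side is flat against the collar (14 mm before the collar's face, which lies to +x); (36, 110) mm in the rack's x, y, 130 mm up; axes as the rack's, the rod here runs along x. Hanging free, the hole's centre is 3.5 mm lower.
- spare_last: Bystander: a larger wooden last without any hole, 188 mm long, 67 mm wide, 104 mm high, standing on its sole; origin under it at the sole, x to the toe.
- hammer: Bystander: a hammer lying on the bench, about 0.28 m long.
- tin: Bystander: a plain metal tin, 72 mm diameter, 78 mm high, origin at the centre of its underside.
- sole: Bystander: a black rubber shoe sole lying flat, about 240 x 58 mm and 10 mm thick, along its own x.
Not all that is in view belongs to the job. What is shaped like the part that bears last_bore but orange or pink is not meant.

How it is judged:
By the outcome, as a careful person would: the job done as asked, in the order asked, and still so for the second after the job is handed in, with the robot touching nothing.
It also fails if it takes over 62 s, if anything falls off the work surface, if the arm or the gripper's body presses on something with over 40 N, if the wrist force passes 120 N, or if a joint passes its speed limit or range.

ROBOT

A 7-joint arm with a two-finger parallel gripper is mounted at the origin on the work surface. World frame = base frame: x ahead of the robot, y to its left, z up, the work surface at z = 0. Lengths are in m, angles in rad, forces in N, time in s.
With the tool pointing down it reaches from about 0.35 to 0.9 m from the base axis. Payload 7.2 kg.
Tool frame: the origin (TCP) lies at the very end of the fingers, on their centre line; the grasp point (between the pads) lies 19 mm behind it (arm.pinch_z is the y of the grasp point in the tool frame, in m); y points along the fingers, z is the direction in which the jaws open and shut, and the axes are right-handed (so a half turn about y gives the same grasp; the last joint's range is limited). The gripper opens to 88 mm and grips with 3 to 60 N. Pads are 20 mm wide; open, the fingers measure 115 mm over their backs; the gripper's body (75 mm by 178 mm) begins 61 mm behind the grasp point.
Start: joints at [1.033, 0.411, -0.013, 1.596, 0.006, 1.134, -0.082], TCP at [0.283, -0.557, 0.223] pointing down, gripper open.
Joint ranges: [-2.95, 2.95], [-0.29, 1.99], [-1.47, 1.44], [0.14, 2.54], [-1.03, 4.17], [0.13, 1.85], [-2.86, 2.86]. Speed limits (rad/s): [2.39, 2.39, 3.01, 3.01, 3.14, 3.14, 3.14].

INTERFACE

Orientations are given as a unit quaternion [w, x, y, z].
In Python, from rig import arm, read_camera, ticket gives the robot as it stands.
- The arm moves only by the tool apply_moves, never from a script. Its argument "motion" is text: rows parted by semicolons, each of 6 numbers parted by spaces: the shift along the tool's x, y, z in units of 120 mm (1.0 is 120 mm), then the turn, a rotation vector about the tool's x, y, z in units of 120 degrees (1.0 is 120 degrees). A call has 1 to 20 rows; each row shifts and turns the commanded pose from where the row before left it, along the tool's axes as they then stand; what a row does not reach is not made up. A row lasts 1/8 s, in which the tool goes at most 62.5 mm and 10.7 degrees, less where a joint would pass 70% of its speed; a pose out of reach is approached as far as the arm can. A call with a number of a shift or a turn outside -1 to 1 is refused whole. A call with a gripper value outside its range is refused whole. "gripper" is the opening, from -1 (shut) to 1 (fully open), set as the call begins (left out, the last holds). The fingers move at their own pace and stop on an object; "squeeze" is the grip in N (left out, the last holds). Time passes only in rows, so rows that do not move let the fingers close. It gives the time, the measured TCP pose, the force and the opening at its end, in the units of the state.
- arm.get_obs(): the state, without advancing time (a new reading comes with each control period).
- read_camera(name): name is "scene" or "side" or "wrist"; returns a dict with "image" (420x560x3 uint8, red, green, blue), "K" (3x3 intrinsics, pixels), "dist" ([k1, k2, p1, p2, k3] as OpenCV has them; the pictures are not rectified), "R" (3x3) and "t" (3): a world point X has camera coordinates R X + t. Camera axes: x right, y down, z forward; pixel columns grow to the right and rows downward; lengths in m; the calibration is good to about 2 mm. A picture is of the moment at which its call begins. There is no depth.
- ticket.sign_off(): hands the job in, once; it reports no verdict.
The state is a dict: "time": time; "joints": joint angles; "joint_velocities": joint speeds; "tau": joint torques, N m; "eef_pos": TCP position; "tool_rot": TCP orientation; "force": force on the tool from outside, world axes, zero at the start; "ft_torque": the same for the moment, N m; "width": finger opening in m.
Only numpy, scipy, OpenCV 4.12 (cv2) and the standard library are available. Lean on these libraries where they do the work, as an engineer would, in place of code of your own. Each camera call takes 0.05 s, during which the arm holds its last target.

## Working session

There is one attempt and no reset: what is moved stays moved. The work goes in short steps, Python scripts to look and compute and a tool call to move; the robot and the scene stay as the last step left them, time stands still between calls to the robot, and variables do not carry over. Pictures are saved under pics/ and viewed, and the job is handed in when it is done.

Besides the shell and the picture viewer there is one more tool, called after ">>>" as a command line: name --argument value ..., lists and objects as JSON in quotes. apply_moves: Moves the arm, as the interface text tells. Shifts and turns lie within -1 to 1; 1 stands for 120 mm of shift or 120 degrees of turn. Its arguments: {"type":"object","properties":{"motion":{"type":"string"},"gripper":{"type":"number"},"squeeze":{"type":"number"}},"required":["motion"]}

```bash
ls; mkdir -p pics; python3 - <<'E'
from rig import arm, read_camera
import cv2,numpy as np
o=arm.get_obs()
for k in("time","eef_pos","tool_rot","force","width"):print(k,o[k])
print(arm.pinch_z)
for n in("scene","side","wrist"):
    c=read_camera(n);cv2.imwrite(f"pics/{n}0.png",c["image"][:,:,::-1]);np.savez(f"pics/{n}0.npz",**c);print(n,c["K"].tolist(),c["dist"],c["R"].tolist(),c["t"])
E
```

```text
pics
time 0.0
eef_pos [ 0.28269149 -0.55686877  0.22184028]
tool_rot [ 0.16442391 -0.16476045  0.68820196 -0.6871658 ]
force [-0.6708734   0.32335544 -0.56354171]
width 0.08778295064362227
-0.0187
scene [[420.5328642276023, 0.0, 279.8971537225067], [0.0, 420.5328642276023, 206.46055369626123], [0.0, 0.0, 1.0]] [-0.02649853  0.          0.          0.          0.        ] [[-0.34299898698164966, 0.9392413584135658, 0.013317866758674619], [0.7568647153601993, 0.2847388833904588, -0.588285280224042], [-0.5563339802423423, -0.19170143173955295, -0.8085437919474238]] [ 0.32418013 -0.32941291  1.51992022]
side [[416.2036670985621, 0.0, 274.9101511971963], [0.0, 416.2036670985621, 210.44450118808223], [0.0, 0.0, 1.0]] [-0.0829623  0.         0.         0.         0.       ] [[-0.9939169791478293, -0.1097078491116886, 0.009655382174753374], [-0.07418068686455197, 0.602086682170768, -0.7949772656176403], [0.08140186888491484, -0.7908576452155495, -0.6065623799298464]] [0.57642367 0.20633919 1.0517758 ]
wrist [[344.6949638103046, 0.0, 279.49368305732594], [0.0, 344.6949638103046, 214.45995327207393], [0.0, 0.0, 1.0]] [-0.04565772  0.          0.          0.          0.        ] [[0.4525145368655806, -0.8917559771311312, -0.0013679094388847342], [-0.8625283651407474, -0.43807169604067314, 0.25325482908659425], [-0.22644074998321545, -0.11342163100110998, -0.9673986357071679]] [-0.62589006 -0.03167018  0.38814436]
```

View pics/scene0.png

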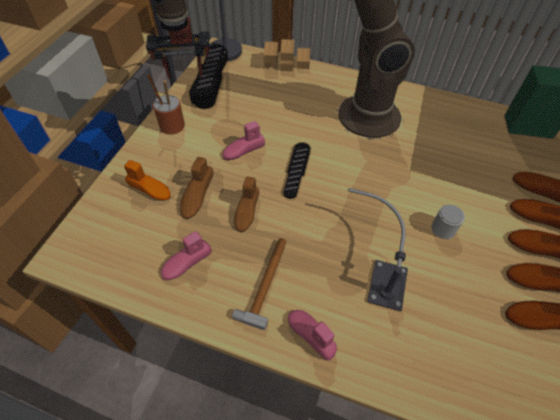

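View pics/side0.png

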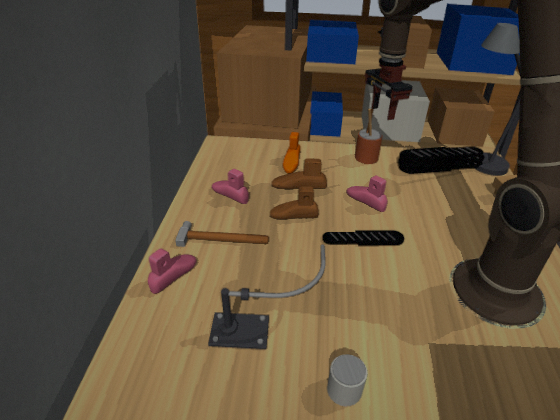

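View pics/wrist0.png

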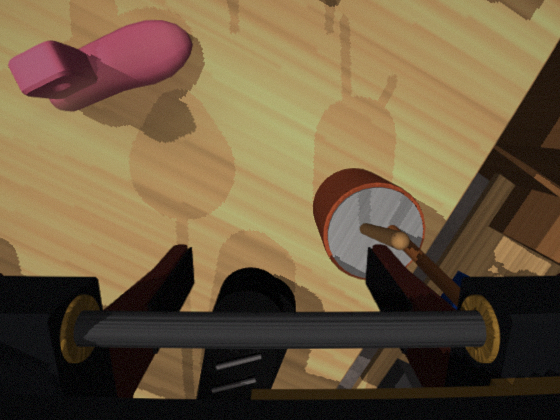

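The scene view shows two brown lasts: the small one near (247,205) and the larger spare near (198,188). The rod runs from its tip at (350,190) to a collar at (400,257). In the side view the small last is near (297,207) and the rod tip near (323,247). I'll zoom in on these.

```bash
python3 - <<'E'
import cv2
a=cv2.imread("pics/scene0.png");b=cv2.imread("pics/side0.png")
cv2.imwrite("pics/z1.png",cv2.resize(a[140:250,160:300],None,fx=5.5,fy=5.4,interpolation=cv2.INTER_CUBIC))
cv2.imwrite("pics/z2.png",cv2.resize(b[145:235,255:355],None,fx=6,fy=6,interpolation=cv2.INTER_CUBIC))
cv2.imwrite("pics/z3.png",cv2.resize(a[175:315,330:430],None,fx=4,fy=4,interpolation=cv2.INTER_CUBIC))
cv2.imwrite("pics/z4.png",cv2.resize(b[230:360,200:340],None,fx=4,fy=4,interpolation=cv2.INTER_CUBIC))
E
```

```text
(no output)
```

View pics/z1.png

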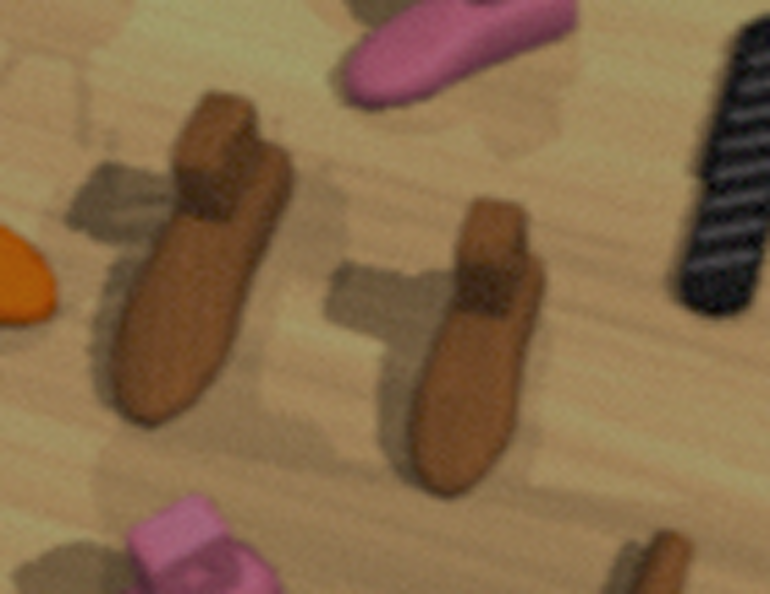

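View pics/z2.png

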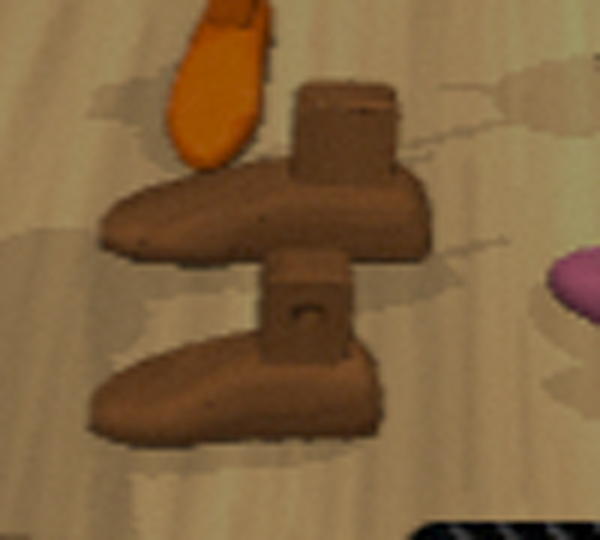

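View pics/z3.png

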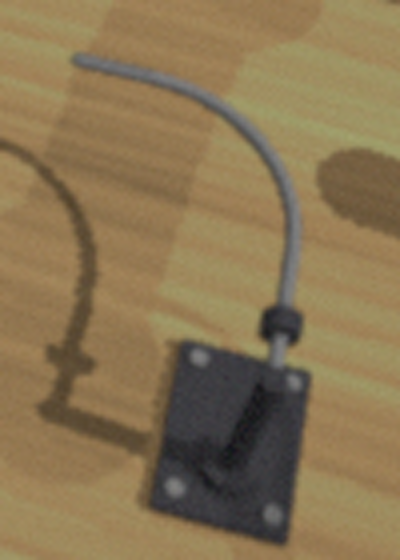

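View pics/z4.png

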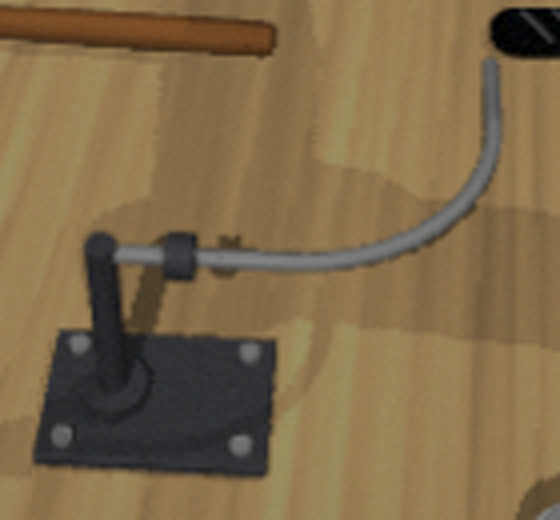

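```bash
cat > h.py <<'E'
import cv2,numpy as np
from scipy.optimize import least_squares
C={n:dict(np.load(f"pics/{n}0.npz")) for n in("scene","side","wrist")}
def ray(c,uv):
    p=cv2.undistortPoints(np.array(uv,float).reshape(-1,1,2),c["K"],c["dist"]).reshape(-1,2)
    d=np.c_[p,np.ones(len(p))]@c["R"]; o=-c["R"].T@c["t"]; return o,d
def plane(c,uv,z):
    o,d=ray(c,uv); return o+d*((z-o[2])/d[:,2])[:,None]
def proj(c,X):
    return cv2.projectPoints(np.array(X,float).reshape(-1,1,3),cv2.Rodrigues(c["R"])[0],c["t"],c["K"],c["dist"])[0].reshape(-1,2)
def tri(c1,u1,c2,u2):
    o1,d1=ray(c1,[u1]);o2,d2=ray(c2,[u2]);d1=d1[0];d2=d2[0]
    s=np.linalg.lstsq(np.c_[d1,-d2],o2-o1,rcond=None)[0]
    a=o1+s[0]*d1;b=o2+s[1]*d2;return (a+b)/2,np.linalg.norm(a-b)
E
python3 - <<'E'
from h import *
a=C["scene"];b=C["side"]
fs=lambda p:np.array(p,float)/4+[330,175]
fd=lambda p:np.array(p,float)/4+[200,230]
rs=fs([(76,60),(283,312),(185,342),(310,370),(285,545),(150,508)])
rd=fd([(490,60),(196,256),(60,330),(275,340),(268,475),(35,462)])
# z of tip / collar
print("tip",tri(a,rs[0],b,rd[0]),"collar",tri(a,rs[1],b,rd[1]))
print("tip planes",plane(a,rs[:2],.13),plane(b,rd[:2],.13))
print("plate",plane(a,rs[2:],.01)[:,:2],plane(b,rd[2:],.01)[:,:2])
g=lambda p:np.array(p,float)/[5.5,5.4]+[160,140]
k=lambda p:np.array(p,float)/6+[255,145]
print("last top scene",plane(a,g([(474,198),(525,204),(518,270),(460,262)]),.104)[:,:2])
print("last top side",plane(b,k([(268,250),(352,250),(354,283),(262,283)]),.104)[:,:2])
print("hole",ray(b,k([(307,312)])), plane(b,k([(307,312)]),.08))
print("toe/heel side",plane(b,k([(92,420),(380,425)]),.015))
print("toe/heel scene",plane(a,g([(445,495),(540,270)]),.02))
E
```

```text
tip (array([0.46527569, 0.02424952, 0.12947657]), np.float64(0.002888191809261655)) collar (array([0.61437037, 0.19508559, 0.12967999]), np.float64(0.00018090485582075475))
tip planes [[0.46734479 0.02502345 0.13      ]
 [0.61466767 0.19509373 0.13      ]] [[0.46429856 0.02321578 0.13      ]
 [0.61425864 0.19527822 0.13      ]]
plate [[0.58330306 0.15082695]
 [0.57473916 0.23620305]
 [0.70593977 0.2432896 ]
 [0.71121796 0.15596739]] [[0.70516057 0.15835314]
 [0.57804518 0.15024768]
 [0.57066653 0.2424589 ]
 [0.69883852 0.24982199]]
last top scene [[ 0.50311103 -0.26594867]
 [ 0.49756478 -0.23950191]
 [ 0.54016942 -0.22611038]
 [ 0.54570285 -0.2558143 ]]
last top side [[ 0.5353287  -0.25671225]
 [ 0.4939541  -0.26193221]
 [ 0.49196699 -0.23335008]
 [ 0.53644143 -0.22777182]]
hole (array([0.50260714, 0.77080906, 0.796437  ]), array([[ 0.00911572, -0.81856101, -0.58014269]])) [[ 0.51386444 -0.24005844  0.08      ]]
toe/heel side [[ 0.61882498 -0.22357288  0.015     ]
 [ 0.472977   -0.23731627  0.015     ]]
toe/heel scene [[ 0.63296532 -0.23239299  0.02      ]
 [ 0.47550321 -0.24247976  0.02      ]]
```

```bash
cat > rack.py <<'E'
from h import *
def curve(P,xy):
    th=P[2];c,s=np.cos(th),np.sin(th)
    q=(xy-P[:2])@np.array([[c,-s],[s,c]])
    x,y=q.T
    d=np.where(y<0,-(x+.11),np.where(x>0,y-.11,np.hypot(x,y)-.11))
    return q,d
def toW(P,q):
    c,s=np.cos(P[2]),np.sin(P[2]);q=np.atleast_2d(q);return q@np.array([[c,s],[-s,c]])+P[:2]
E
python3 - <<'E'
from rack import *
th=np.radians(3);P0=np.r_[np.array([.4658,.0242])-np.array([[np.cos(th),-np.sin(th)],[np.sin(th),np.cos(th)]])@[-.11,-.055],th]
D={}
for n in("scene","side"):
    im=C[n]["image"]; hsv=cv2.cvtColor(im,cv2.COLOR_RGB2HSV)
    H=np.indices(im.shape[:2])
    m=(hsv[...,1]<70)&(hsv[...,2]>60)
    v,u=np.nonzero(m); X=plane(C[n],np.c_[u,v],.13)[:,:2]
    q,d=curve(P0,X)
    k=(abs(d)<.010)&(q[:,1]>-.07)&(q[:,0]<.045)
    D[n]=X[k];print(n,k.sum())
    o=im.copy();o[v[k],u[k]]=[255,0,0];cv2.imwrite(f"pics/m_{n}.png",cv2.resize(o[170:330,190:430],None,fx=3,fy=3)[:,:,::-1])
    # fit with tip: extreme
    f=lambda p:curve(p,D[n])[1]
    r=least_squares(f,P0,loss="soft_l1",f_scale=.003);q,d=curve(r.x,D[n])
    print(n,r.x,"rms",d.std(),"ymin(tip)",q[:,1].min(),"xmax",q[:,0].max())
E
```

```text
scene 346
scene [0.57165704 0.08162879 0.05934112] rms 0.003170018413505257 ymin(tip) -0.05362485611461507 xmax 0.04662925349010785
side 499
side [0.57225037 0.08282792 0.04466759] rms 0.0035338731108291114 ymin(tip) -0.05482046688689343 xmax 0.04459435479717818
```

View pics/m_scene.png

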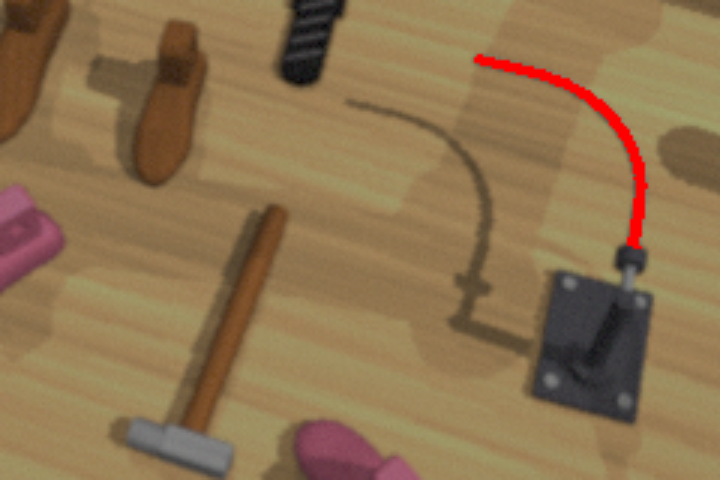

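View pics/m_side.png

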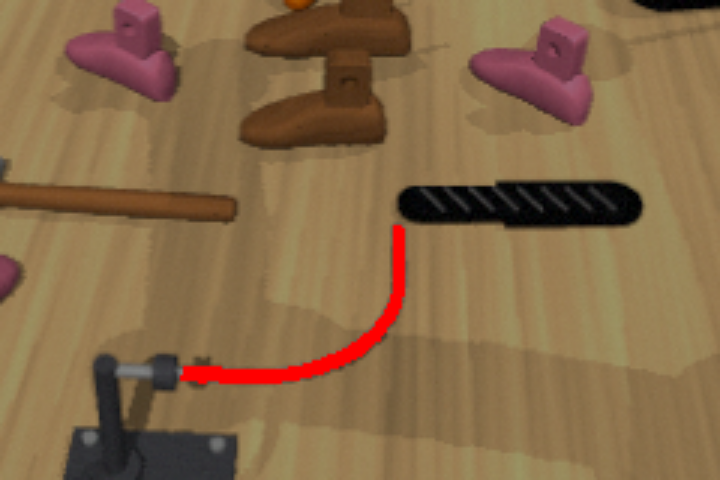

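```bash
cat > st.py <<'E'
from rack import *
from rig import arm,read_camera
from scipy.spatial.transform import Rotation as Rn
P=np.array([.572,.0822,.052])
def state():
    o=arm.get_obs();q=o["tool_rot"];R=Rn.from_quat([q[1],q[2],q[3],q[0]]);return o,R
def tgt(yaw): # tool z at yaw deg, tool y down
    y=np.radians(yaw);z=np.array([np.cos(y),np.sin(y),0]);yy=np.array([0,0,-1.]);return Rn.from_matrix(np.c_[np.cross(yy,z),yy,z])
def go(pos,yaw):
    o,R=state();T=tgt(yaw)
    rv=(R.inv()*T).as_rotvec(degrees=True)
    dw=np.array(pos)-o["eef_pos"]
    print("t",round(o["time"],2),"pos",o["eef_pos"].round(4),"jawyaw",np.degrees(np.arctan2(*R.as_matrix()[1::-1,2])).round(2),"F",np.round(o["force"],1),"w",round(o["width"],4),"j",np.round(o["joints"],2))
    print("world d mm",(dw*1e3).round(1))
    print("turn first units",(rv/120).round(4),"then shift units",(T.inv().apply(dw)/.12).round(4))
    print("shift in current axes",(R.inv().apply(dw)/.12).round(4))
E
python3 -c "
from st import *
go([.518,-.246,.25],6)
print('tip',toW(P,[-.11,-.055]),'home',toW(P,[.036,.11]))
"
```

```text
t 0.15 pos [ 0.2827 -0.557   0.222 ] jawyaw -63.08 F [-0.8 -0.9  0.5] w 0.0879 j [ 1.03  0.41 -0.01  1.6   0.01  1.13 -0.08]
world d mm [235.3 311.   28. ]
turn first units [ 6.000e-04 -5.757e-01 -3.000e-04] then shift units [-2.3722 -0.2333  2.2207]
shift in current axes [-2.9213 -0.2319 -1.4232]
tip [[0.4650074  0.02155692]] home [[0.60223392 0.19392247]]
```

>>> apply_moves --motion "0 -0.033 0 0 -0.082 0;0 -0.033 0 0 -0.082 0;0 -0.033 0 0 -0.082 0;0 -0.033 0 0 -0.082 0;0 -0.033 0 0 -0.082 0;0 -0.033 0 0 -0.082 0;0 -0.033 0 0 -0.084 0;-0.237 0 0.222 0 0 0;-0.237 0 0.222 0 0 0;-0.237 0 0.222 0 0 0;-0.237 0 0.222 0 0 0;-0.237 0 0.222 0 0 0;-0.237 0 0.222 0 0 0;-0.237 0 0.222 0 0 0;-0.237 0 0.222 0 0 0;-0.237 0 0.222 0 0 0;-0.237 0 0.222 0 0 0;0 0 0 0 0 0" --gripper 1

```text
time: 2.4
eef_pos: [0.5196, -0.2428, 0.2502]
tool_rot: [0.528, -0.526, 0.472, -0.471]
force: [-1.0, -0.1, 0.0]
width: 0.0879
```

```bash
python3 - <<'E'
from st import *
c=read_camera("wrist");cv2.imwrite("pics/w1.png",c["image"][:,:,::-1]);np.savez("pics/w1.npz",**c)
go([.518,-.246,.25],6)
E
```

```text
t 2.45 pos [ 0.5184 -0.2451  0.2501] jawyaw 6.21 F [-0.2 -0.7 -0.8] w 0.0877 j [ 0.68  0.33 -0.42  1.67  0.15  1.17  0.34]
world d mm [-0.4 -0.9 -0.1]
turn first units [ 0.0002  0.0017 -0.0003] then shift units [ 0.0072  0.0005 -0.0044]
shift in current axes [ 0.0072  0.0005 -0.0045]
```

View pics/w1.png

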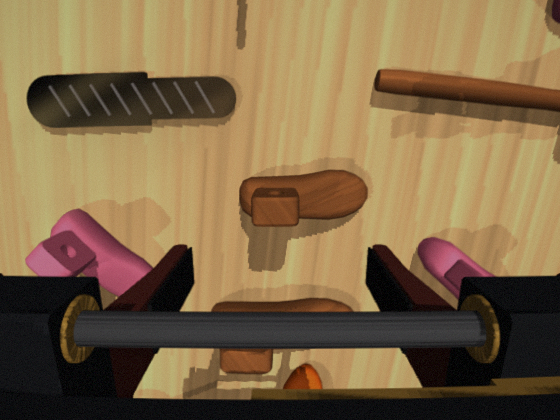

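The wrist view shows the small last clearly. Its slab top is around (275,205), with the toe to the right at (367,192) and the spare last behind it. I'll zoom in on the slab.

```bash
python3 -c "
import cv2
a=cv2.imread('pics/w1.png');cv2.imwrite('pics/z5.png',cv2.resize(a[160:240,230:380],None,fx=5,fy=5,interpolation=cv2.INTER_CUBIC))"
```

```text
(no output)
```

View pics/z5.png

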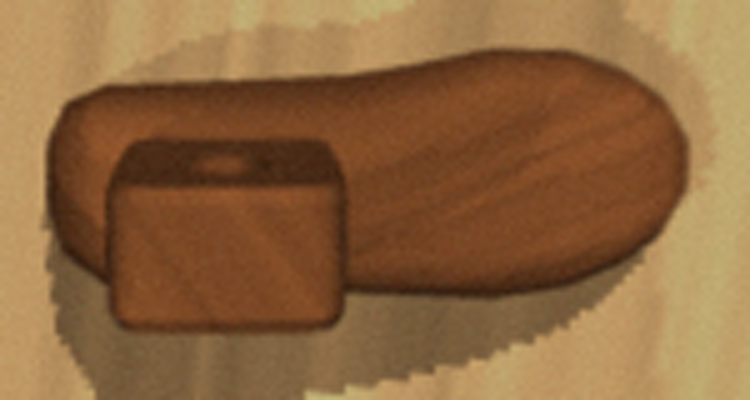

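```bash
python3 - <<'E'
from h import *
w=dict(np.load("pics/w1.npz"));f=lambda p:np.array(p,float)/5+[230,160]
q=plane(w,f([(110,186),(346,183),(344,329),(114,328)]),.104);print(q[:,:2])
print("centre",q.mean(0)); e=q[1]-q[0];e2=q[2]-q[3];e3=q[0]-q[3];e4=q[1]-q[2]
for v in(e,e2,e3,e4):print(np.linalg.norm(v),np.degrees(np.arctan2(v[1],v[0])))
print("toe/heel",plane(w,f([(689,165),(47,160)]),.02)[:,:2])
h=f([(225,162)]);o,d=ray(w,h)
b=C["side"];print("hole",tri(w,h[0],b,np.array([307,312])/6+[255,145]))
E
```

```text
[[ 0.49389476 -0.24272814]
 [ 0.53646713 -0.23745061]
 [ 0.5395468  -0.26493004]
 [ 0.49706878 -0.26944175]]
centre [ 0.51674437 -0.25363763  0.104     ]
0.04289824163614355 7.066674639828628
0.042716952928052526 6.0628160083232725
0.026901514537356824 96.77591878251881
0.02765146063373607 96.39456215501855
toe/heel [[ 0.62181369 -0.24104636]
 [ 0.4741181  -0.25630478]]
hole (array([ 0.51415056, -0.24075588,  0.07950702]), np.float64(0.0005567001264411707))
```

```bash
python3 -c "
from st import *
go([.516,-.254,.064],6.5)"
```

```text
t 2.45 pos [ 0.5184 -0.2451  0.2501] jawyaw 6.21 F [-0.2 -0.7 -0.8] w 0.0877 j [ 0.68  0.33 -0.42  1.67  0.15  1.17  0.34]
world d mm [  -2.4   -8.9 -186.1]
turn first units [ 0.0002 -0.0024 -0.0003] then shift units [ 0.0716  1.5505 -0.0286]
shift in current axes [ 0.0725  1.5505 -0.0277]
```

>>> apply_moves --motion "0.036 0.2 -0.014 0 -0.002 0;0.036 0.25 -0.014 0 0 0;0 0.25 0 0 0 0;0 0.25 0 0 0 0;0 0.2 0 0 0 0;0 0.15 0 0 0 0;0 0.1 0 0 0 0;0 0.08 0 0 0 0;0 0.07 0 0 0 0;0 0 0 0 0 0;0 0 0 0 0 0" --gripper 1

```text
time: 3.82
eef_pos: [0.5159, -0.2555, 0.0648]
tool_rot: [0.527, -0.527, 0.472, -0.472]
force: [0.3, 0.2, 0.0]
width: 0.0882
```

```bash
python3 - <<'E'
from st import *
c=read_camera("wrist");cv2.imwrite("pics/w2.png",c["image"][:,:,::-1]);np.savez("pics/w2.npz",**c)
go([.516,-.254,.064],6.5)
E
```

```text
t 3.88 pos [ 0.5159 -0.2555  0.0649] jawyaw 6.28 F [-0.2  0.2  0.1] w 0.088 j [ 0.65  0.54 -0.37  1.85  0.26  0.8   0.26]
world d mm [ 0.1  1.5 -0.9]
turn first units [-0.0003 -0.0018  0.0002] then shift units [-0.012   0.0071  0.0024]
shift in current axes [-0.012   0.0071  0.0024]
```

View pics/w2.png

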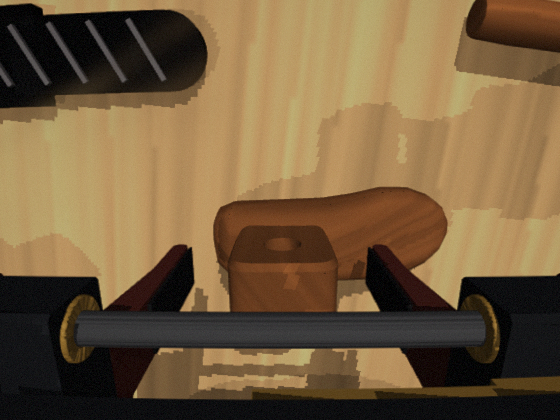

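The jaws straddle the slab, and the hole shows at (284,243). I'll cross-check the hole from this view, then close.

```bash
python3 - <<'E'
from h import *
w=dict(np.load("pics/w2.npz"));b=C["side"]
print(tri(w,np.array([284.,243.5]),b,np.array([307,312])/6+[255,145]))
print(tri(w,np.array([284.,243.5]),dict(np.load("pics/w1.npz")),np.array([275.,192.4])))
print(plane(w,[(233,264),(335,264)],.104))
E
```

```text
(array([ 0.51461158, -0.23984821,  0.08021758]), np.float64(0.0015037913505428894))
(array([ 0.5149766 , -0.2409734 ,  0.07758427]), np.float64(0.001101610186104685))
[[ 0.49578464 -0.24184018  0.104     ]
 [ 0.53426896 -0.23763749  0.104     ]]
```

>>> apply_moves --motion "0 0 0 0 0 0;0 0 0 0 0 0;0 0 0 0 0 0;0 0 0 0 0 0;0 0 0 0 0 0;0 0 0 0 0 0" --gripper -1 --squeeze 30

```text
time: 4.62
eef_pos: [0.5157, -0.2554, 0.0644]
tool_rot: [0.527, -0.527, 0.472, -0.472]
force: [1.3, -0.5, -0.1]
width: 0.0457
```

```bash
python3 -c "
from st import *
t=toW(P,[-.11,-.115])[0];print(t)
go([*t,.1145],2.98)"
```

```text
[ 0.46812599 -0.03836198]
t 4.62 pos [ 0.5157 -0.2554  0.0644] jawyaw 6.28 F [ 1.3 -0.5 -0.1] w 0.0457 j [ 0.65  0.54 -0.37  1.85  0.26  0.8   0.26]
world d mm [-47.6 217.1  50.1]
turn first units [-0.0002  0.0275  0.0001] then shift units [-1.8271 -0.4171 -0.3022]
shift in current axes [-1.8414 -0.4175 -0.1963]
```

>>> apply_moves --motion "0 -0.05 0 0 0 0;0 -0.1 0 0 0 0;0 -0.1 0 0 0 0;0 -0.1 0 0 0.014 0;0 -0.067 0 0 0.0135 0;-0.1 0 -0.017 0 0 0;-0.187 0 -0.031 0 0 0;-0.2 0 -0.033 0 0 0;-0.2 0 -0.033 0 0 0;-0.22 0 -0.036 0 0 0;-0.22 0 -0.036 0 0 0;-0.2 0 -0.033 0 0 0;-0.2 0 -0.033 0 0 0;-0.2 0 -0.033 0 0 0;-0.1 0 -0.017 0 0 0;0 0 0 0 0 0;0 0 0 0 0 0;0 0 0 0 0 0"

```text
time: 6.88
eef_pos: [0.468, -0.0392, 0.1143]
tool_rot: [-0.512, 0.513, -0.487, 0.487]
force: [-0.1, -0.4, -2.5]
width: 0.0458
```

```bash
python3 - <<'E'
from st import *
for n in("wrist","side","scene"):
    c=read_camera(n);cv2.imwrite(f"pics/{n}3.png",c["image"][:,:,::-1]);np.savez(f"pics/{n}3.npz",**c)
t=toW(P,[-.11,-.115])[0]
go([*t,.1145],2.98)
a=cv2.imread("pics/side3.png");cv2.imwrite("pics/z6.png",cv2.resize(a[160:310,250:400],None,fx=4,fy=4,interpolation=cv2.INTER_CUBIC))
a=cv2.imread("pics/scene3.png");cv2.imwrite("pics/z7.png",cv2.resize(a[120:270,280:430],None,fx=4,fy=4,interpolation=cv2.INTER_CUBIC))
E
```

```text
t 7.03 pos [ 0.468  -0.0389  0.1143] jawyaw 2.92 F [ 0.7 -0.1 -2.9] w 0.046 j [ 0.37  0.32 -0.46  2.06  0.2   0.8  -0.16]
world d mm [0.1 0.5 0.2]
turn first units [ 0.     -0.0005  0.    ] then shift units [-0.0042 -0.0014  0.0014]
shift in current axes [-0.0042 -0.0014  0.0014]
```

View pics/wrist3.png

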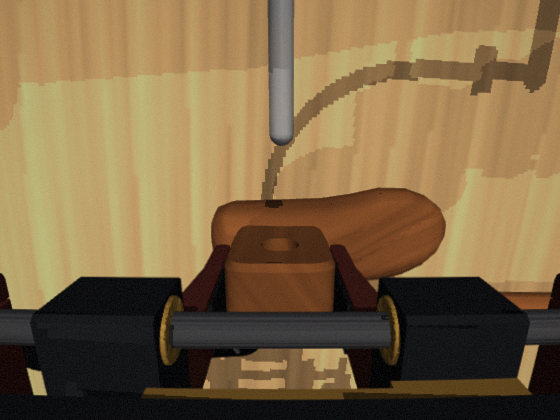

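View pics/z6.png

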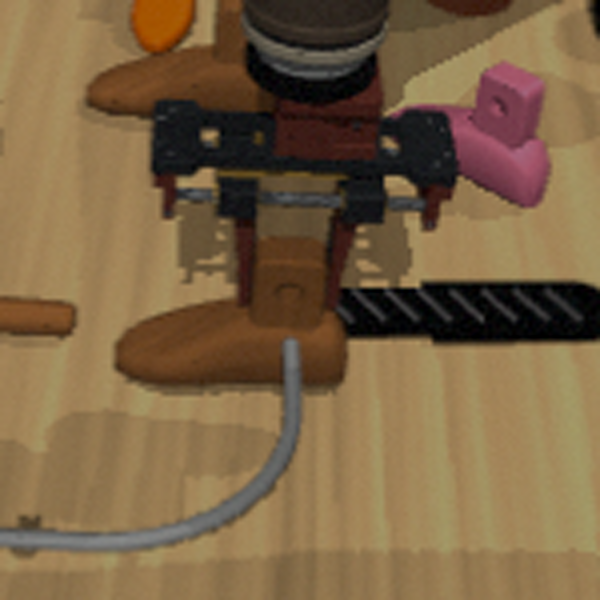

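View pics/z7.png

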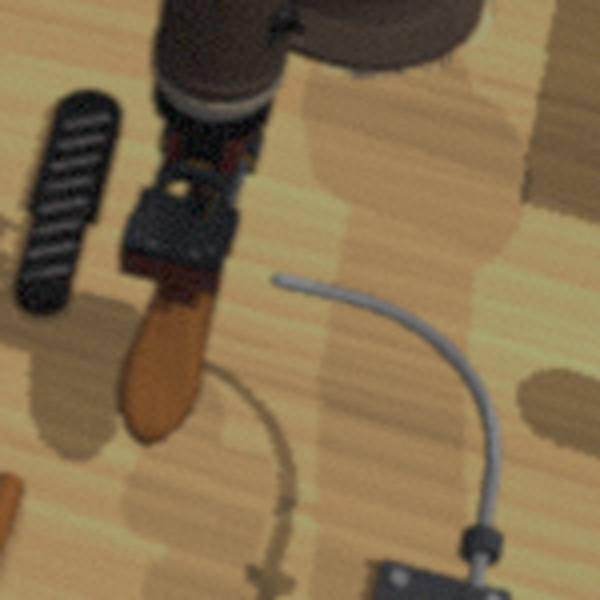

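The wrist view shows the rod tip at about (282,138), directly ahead of the hole at (280,244). The side view shows both as well. I'll triangulate the two with the same camera pair, so the calibration bias cancels.

```bash
python3 - <<'E'
from st import *
w=dict(np.load("pics/wrist3.npz"));b=dict(np.load("pics/side3.npz"))
k=lambda p:np.array(p,float)/4+[250,160]
h,e=tri(w,np.array([280.,244]),b,k((289,290)));print("hole face",h,e)
t,e2=tri(w,np.array([282.,138]),b,k((291,345)));print("tip",t,e2)
for z in(.125,.13,.135):
    x=plane(w,[(280.5,20),(281.5,120)],z);v=x[0]-x[1];print(z,x[:,:2],np.degrees(np.arctan2(-v[0],v[1])))
for X in(h,t):print(curve(P,X[None,:2])[0])
E
```

```text
hole face [ 0.46630765 -0.02417772  0.12905947] 0.0010523250429506244
tip [0.46433702 0.02212829 0.12516748] 0.0020131886918638587
0.125 [[0.4623526  0.06812978]
 [0.46474583 0.02948167]] 3.543428514579048
0.13 [[0.46240502 0.06678138]
 [0.46471849 0.02942112]] 3.5434285145791056
0.135 [[0.46245743 0.06543298]
 [0.46469116 0.02936058]] 3.5434285145790807
[[-0.11107863 -0.1007404 ]]
[[-0.11063977 -0.05439455]]
```

>>> apply_moves --motion "-0.1 0 0 0 0 0;-0.1 0 0 0 0 0;-0.1 0 0 0 0 0;-0.04 0 0 0 0 0;-0.04 0 0 0 0 0;-0.04 0 0 0 0 0;-0.04 0 0 0 0 0;-0.04 0 0 0 0 0;0 0 0 0 0 0;0 0 0 0 0 0"

```text
time: 8.28
eef_pos: [0.4648, 0.0214, 0.1144]
tool_rot: [-0.513, 0.513, -0.487, 0.487]
force: [-0.0, 0.0, -3.1]
width: 0.0457
```

```bash
python3 - <<'E'
from st import *
for n in("wrist","side"):
    c=read_camera(n);cv2.imwrite(f"pics/{n}4.png",c["image"][:,:,::-1]);np.savez(f"pics/{n}4.npz",**c)
t=toW(P,[-.11,0])[0]
go([*t,.1145],2.98)
a=cv2.imread("pics/side4.png");b=cv2.imread("pics/wrist4.png")
cv2.imwrite("pics/z8.png",np.hstack([cv2.resize(a[190:290,270:370],(400,400),interpolation=cv2.INTER_CUBIC),cv2.resize(b[140:340,180:380],(400,400))]))
E
```

```text
t 8.38 pos [0.4648 0.0213 0.1144] jawyaw 2.96 F [-0.5 -0.2 -2.9] w 0.0459 j [ 0.26  0.32 -0.49  2.06  0.21  0.8  -0.3 ]
world d mm [-2.7 55.1  0.1]
turn first units [ 0.     -0.0002  0.0001] then shift units [-0.4601 -0.0009  0.0016]
shift in current axes [-0.4601 -0.001   0.0014]
```

View pics/z8.png

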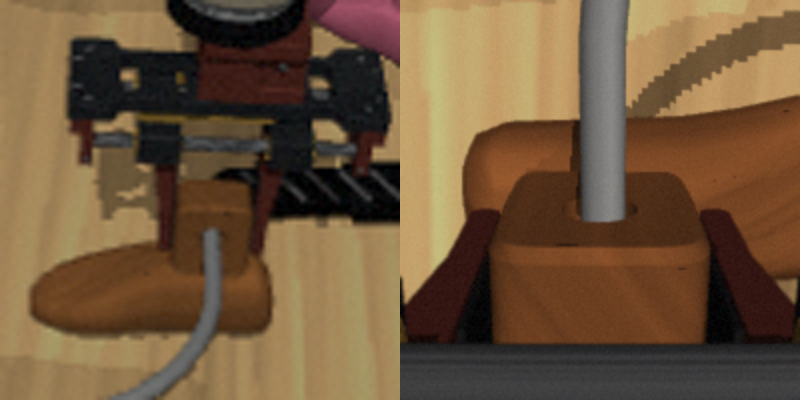

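The last is threaded: the rod enters the hole, roughly centred, and there's no contact force. Next is the straight run, then the first third of the bend.

>>> apply_moves --motion "-0.06 0 0 0 0 0;-0.08 0 0 0 0 0;-0.08 0 0 0 0 0;-0.08 0 0 0 0 0;-0.08 0 0 0 0 0;-0.08 0 0 0 0 0;-0.08 0 0.0035 0 0.0417 0;-0.08 0 0.0035 0 0.0417 0;-0.08 0 0.0035 0 0.0417 0;-0.08 0 0.0035 0 0.0417 0;-0.08 0 0.0035 0 0.0417 0;-0.08 0 0.0035 0 0.0417 0;0 0 0 0 0 0;0 0 0 0 0 0"

```text
time: 10.12
eef_pos: [0.4736, 0.1323, 0.1143]
tool_rot: [-0.37, 0.37, -0.603, 0.603]
force: [-0.2, 0.1, -3.4]
width: 0.0457
```

```bash
python3 - <<'E'
from st import *
a=np.radians(30);t=toW(P,[-.11*np.cos(a),.11*np.sin(a)])[0]
go([*t,.1145],2.98-30)
E
```

```text
t 10.12 pos [0.4736 0.1323 0.1143] jawyaw -26.93 F [-0.2  0.1 -3.4] w 0.0457 j [-0.04  0.35 -0.41  2.01  0.19  0.82 -1.02]
world d mm [ 0.4 -0.1  0.2]
turn first units [0.0001 0.0007 0.0002] then shift units [-0.0008 -0.0018  0.0037]
shift in current axes [-0.0007 -0.0018  0.0037]
```

Position is on target and there's no contact force. I'll carry on round the bend.

>>> apply_moves --motion "-0.08 0 0.0035 0 0.0424 0;-0.08 0 0.0035 0 0.0417 0;-0.08 0 0.0035 0 0.0417 0;-0.08 0 0.0035 0 0.0417 0;-0.08 0 0.0035 0 0.0417 0;-0.08 0 0.0035 0 0.0417 0;-0.08 0 0.0035 0 0.0417 0;-0.08 0 0.0035 0 0.0417 0;-0.08 0 0.0035 0 0.0417 0;-0.08 0 0.0035 0 0.0417 0;-0.08 0 0.0035 0 0.0417 0;-0.08 0 0.0035 0 0.0417 0;0 0 0 0 0 0;0 0 0 0 0 0"

```text
time: 11.88
eef_pos: [0.5658, 0.1919, 0.1142]
tool_rot: [-0.018, 0.018, -0.707, 0.707]
force: [0.6, 0.0, -1.8]
width: 0.0461
```

```bash
python3 - <<'E'
from st import *
for n in("wrist","side","scene"):
    c=read_camera(n);cv2.imwrite(f"pics/{n}5.png",c["image"][:,:,::-1]);np.savez(f"pics/{n}5.npz",**c)
t=toW(P,[.036,.11])[0]
go([*t,.1145],2.98-90)
a=cv2.imread("pics/side5.png");b=cv2.imread("pics/wrist5.png")
cv2.imwrite("pics/z9.png",np.hstack([cv2.resize(a[200:350,200:350],(400,400),interpolation=cv2.INTER_CUBIC),cv2.resize(b[60:360,130:430],(400,400))]))
E
```

```text
t 12.03 pos [0.566  0.192  0.1144] jawyaw -87.11 F [-0.8  0.3 -3.5] w 0.0462 j [-0.29  0.48 -0.15  1.77  0.09  0.9  -2.01]
world d mm [36.2  1.9  0.1]
turn first units [-0.     -0.0008  0.0001] then shift units [-3.024e-01 -8.000e-04  1.000e-04]
shift in current axes [-0.3024 -0.0008 -0.0004]
```

View pics/z9.png

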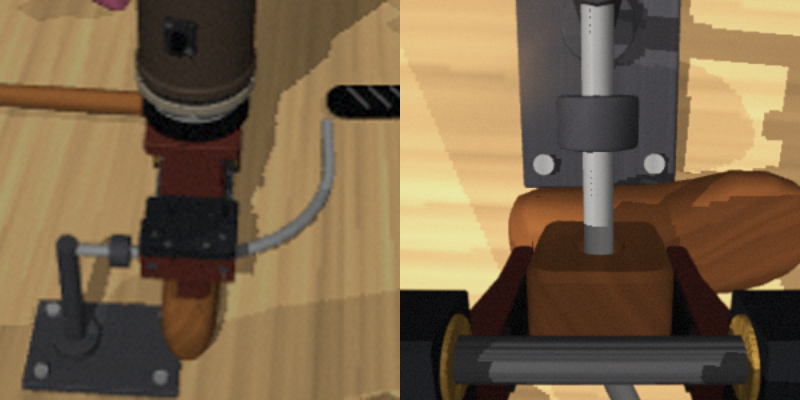

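The wrist view shows the last clear of the bend, with the collar about 35 mm ahead. I'll go 30 mm, then creep to contact.

>>> apply_moves --motion "-0.05 0 0 0 0 0;-0.07 0 0 0 0 0;-0.07 0 0 0 0 0;-0.04 0 0 0 0 0;-0.02 0 0 0 0 0;0 0 0 0 0 0"

```text
time: 12.78
eef_pos: [0.5963, 0.1937, 0.1142]
tool_rot: [-0.017, 0.018, -0.707, 0.707]
force: [-0.7, 0.2, -3.3]
width: 0.0453
```

>>> apply_moves --motion "-0.01 0 0 0 0 0;-0.01 0 0 0 0 0;-0.01 0 0 0 0 0;0 0 0 0 0 0"

```text
time: 13.28
eef_pos: [0.5991, 0.1939, 0.1142]
tool_rot: [-0.017, 0.018, -0.707, 0.707]
force: [-4.5, -0.6, -1.1]
width: 0.0459
```

>>> apply_moves --motion "-0.008 0 0 0 0 0;0 0 0 0 0 0"

```text
time: 13.52
eef_pos: [0.5991, 0.1939, 0.114]
tool_rot: [-0.016, 0.019, -0.707, 0.707]
force: [-8.4, -0.6, 1.4]
width: 0.0457
```

```bash
python3 - <<'E'
from st import *
for n in("wrist","side"):
    c=read_camera(n);cv2.imwrite(f"pics/{n}6.png",c["image"][:,:,::-1])
t=toW(P,[.036,.11])[0]
go([*t,.1145],2.98-90)
a=cv2.imread("pics/side6.png");b=cv2.imread("pics/wrist6.png")
cv2.imwrite("pics/z10.png",np.hstack([cv2.resize(a[220:330,200:310],(400,400),interpolation=cv2.INTER_CUBIC),cv2.resize(b[100:340,160:400],(400,400))]))
E
```

```text
t 13.62 pos [0.5991 0.1939 0.1141] jawyaw -87.15 F [-7.2 -0.7  0.5] w 0.0458 j [-0.29  0.53 -0.15  1.68  0.09  0.94 -1.99]
world d mm [3.1 0.  0.4]
turn first units [-0.0003 -0.0011  0.0016] then shift units [-0.0262 -0.0037  0.0011]
shift in current axes [-0.0261 -0.0038  0.001 ]
```

View pics/z10.png

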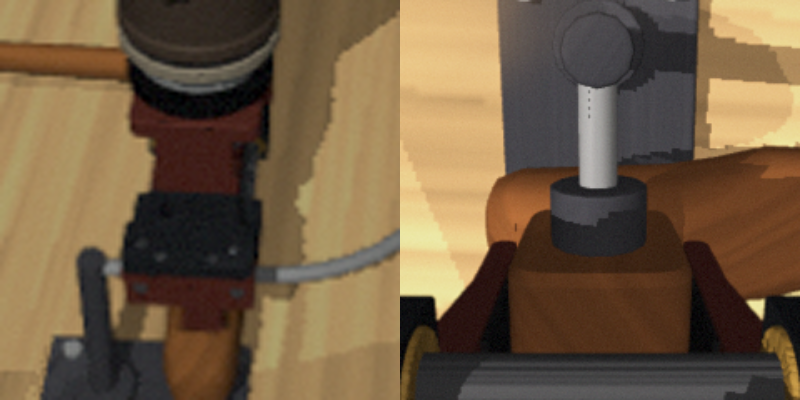

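The slab's side is against the collar at about 8 N. I'll ease off a little, lower about 3 mm so the hole's top sits on the rod, then open.

>>> apply_moves --motion "0.005 0.01 0 0 0 0;0 0.01 0 0 0 0;0 0.006 0 0 0 0;0 0 0 0 0 0"

```text
time: 14.12
eef_pos: [0.5991, 0.1941, 0.111]
tool_rot: [-0.017, 0.018, -0.707, 0.707]
force: [-5.0, -0.1, 0.2]
width: 0.0459
```

>>> apply_moves --motion "0 0 0 0 0 0;0 0 0 0 0 0;0 0 0 0 0 0;0 0 0 0 0 0;0 0 0 0 0 0;0 0 0 0 0 0;0 0 0 0 0 0;0 0 0 0 0 0" --gripper 1

```text
time: 15.12
eef_pos: [0.6003, 0.1938, 0.1113]
tool_rot: [-0.017, 0.017, -0.707, 0.707]
force: [0.6, 0.7, 0.1]
width: 0.0877
```

```bash
python3 - <<'E'
from st import *
for n in("wrist","side"):
    c=read_camera(n);cv2.imwrite(f"pics/{n}7.png",c["image"][:,:,::-1])
go([.5991,.1941,.25],2.98-90)
a=cv2.imread("pics/side7.png");b=cv2.imread("pics/wrist7.png")
cv2.imwrite("pics/z11.png",np.hstack([cv2.resize(a[220:330,200:310],(400,400),interpolation=cv2.INTER_CUBIC),cv2.resize(b[100:340,160:400],(400,400))]))
E
```

```text
t 15.22 pos [0.6003 0.1939 0.1113] jawyaw -87.17 F [ 0.   0.2 -0.3] w 0.0876 j [-0.29  0.53 -0.15  1.69  0.09  0.93 -1.99]
world d mm [ -1.2   0.2 138.7]
turn first units [-0.     -0.0013  0.    ] then shift units [ 0.0096 -1.1562 -0.0022]
shift in current axes [ 0.0097 -1.1562 -0.0021]
```

View pics/z11.png

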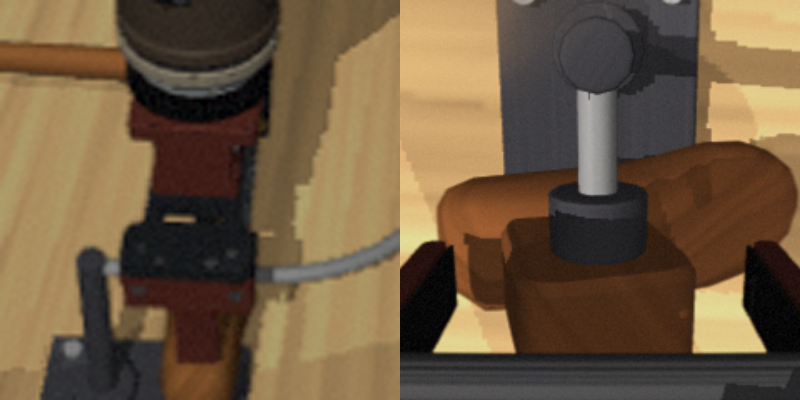

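It hangs free, with no force and the jaws clear on both sides. I'll retreat straight up and let it settle.

>>> apply_moves --motion "0 -0.05 0 0 0 0;0 -0.1 0 0 0 0;0 -0.15 0 0 0 0;0 -0.2 0 0 0 0;0 -0.25 0 0 0 0;0 -0.25 0 0 0 0;0 -0.2 0 0 0 0;0 0 0 0 0 0;0 0 0 0 0 0;0 0 0 0 0 0;0 0 0 0 0 0"

```text
time: 16.6
eef_pos: [0.5999, 0.1937, 0.2544]
tool_rot: [-0.017, 0.018, -0.707, 0.707]
force: [0.2, 0.7, -0.6]
width: 0.0881
```

```bash
python3 - <<'E'
from st import *
for n in("wrist","side","scene"):
    c=read_camera(n);cv2.imwrite(f"pics/{n}8.png",c["image"][:,:,::-1]);np.savez(f"pics/{n}8.npz",**c)
go([.5991,.1941,.25],2.98-90)
a=cv2.imread("pics/side8.png");b=cv2.imread("pics/wrist8.png")
cv2.imwrite("pics/z12.png",np.hstack([cv2.resize(a[220:330,200:310],(400,400),interpolation=cv2.INTER_CUBIC),cv2.resize(b[100:300,180:380],(400,400),interpolation=cv2.INTER_CUBIC)]))
E
```

```text
t 16.75 pos [0.6002 0.1938 0.2548] jawyaw -87.18 F [-0.5  0.2  0.3] w 0.0878 j [-0.28  0.4  -0.15  1.53  0.06  1.21 -1.96]
world d mm [-1.1  0.3 -4.8]
turn first units [-0.0001 -0.0013  0.0003] then shift units [ 0.0089  0.0403 -0.0026]
shift in current axes [ 0.0089  0.0403 -0.0026]
```

View pics/z12.png

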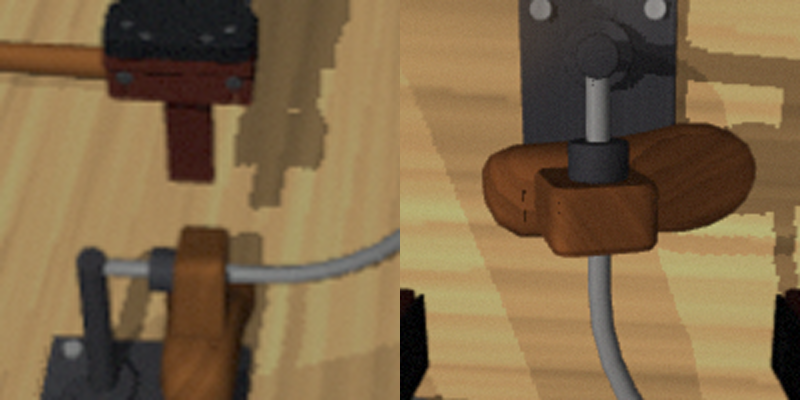

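View pics/scene8.png

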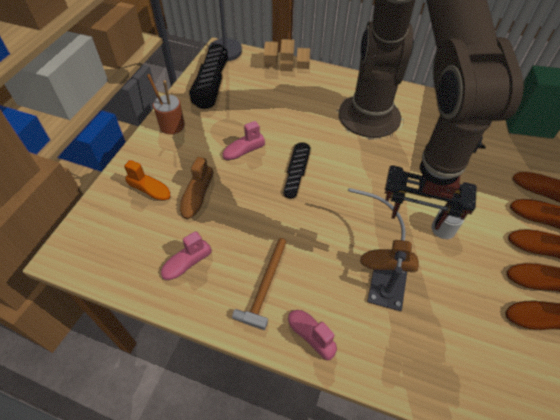

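```bash
python3 - <<'E'
from st import *
a=read_camera("side")["image"][:,:,::-1]
w=read_camera("wrist")["image"][:,:,::-1]
cv2.imwrite("pics/z13.png",np.hstack([cv2.resize(a[270:320,215:265] if 0 else a[275:305,230:275],(600,400),interpolation=cv2.INTER_CUBIC)]))
cv2.imwrite("pics/z14.png",cv2.resize(w[155:235,220:340],(780,520),interpolation=cv2.INTER_CUBIC))
E
```

```text
(no output)
```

View pics/z13.png

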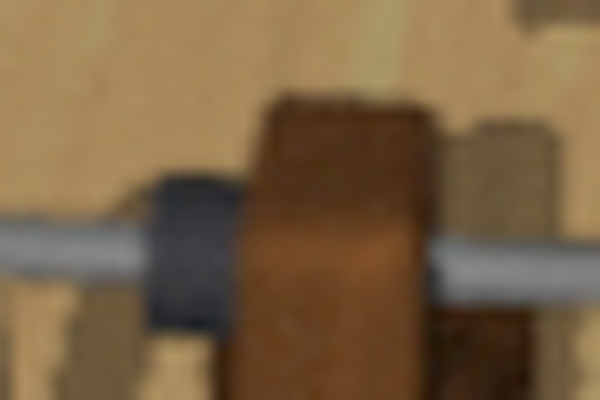

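View pics/z14.png

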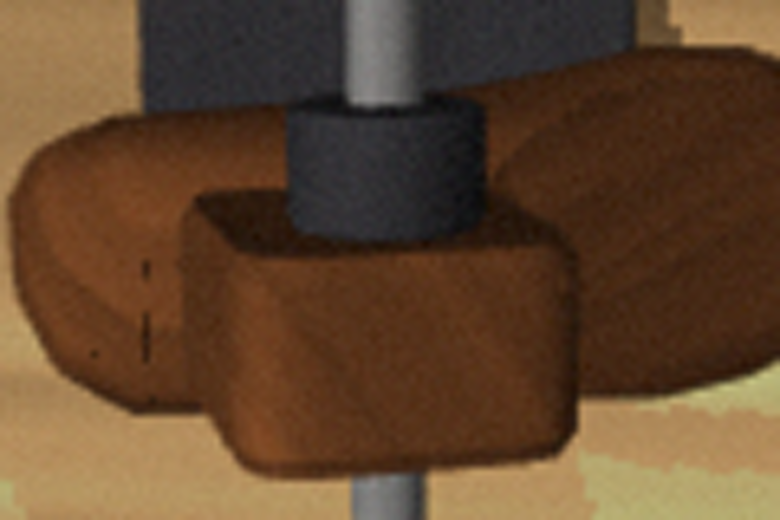

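>>> apply_moves --motion "0 -0.1 0 0 0 0;0 -0.1 0 0 0 0;0 -0.1 0 0 0 0;0 0 0 0 0 0;0 0 0 0 0 0;0 0 0 0 0 0;0 0 0 0 0 0;0 0 0 0 0 0"

```text
time: 17.85
eef_pos: [0.6002, 0.1939, 0.2911]
tool_rot: [-0.017, 0.018, -0.707, 0.707]
force: [0.2, 0.5, -0.5]
width: 0.0877
```

```bash
python3 - <<'E'
from st import *
for n in("scene","side"):
    c=read_camera(n)["image"]; d=cv2.absdiff(cv2.GaussianBlur(c,(3,3),0),cv2.GaussianBlur(C[n]["image"],(3,3),0)).max(2)
    cv2.imwrite(f"pics/{n}9.png",np.hstack([cv2.resize(x,(400,300)) for x in(c[:,:,::-1],cv2.merge([d*3 if 0 else np.clip(d.astype(int)*3,0,255).astype(np.uint8)]*3))]))
    if n=="side":
        p=np.load("pics/side8.npz")["image"];print("last moved? diff",cv2.absdiff(p,c)[250:340,225:285].mean())
cv2.imwrite("pics/fin.png",np.vstack([cv2.imread("pics/scene9.png"),cv2.imread("pics/side9.png")]))
E
```

```text
last moved? diff 6.727839506172839
```

View pics/fin.png

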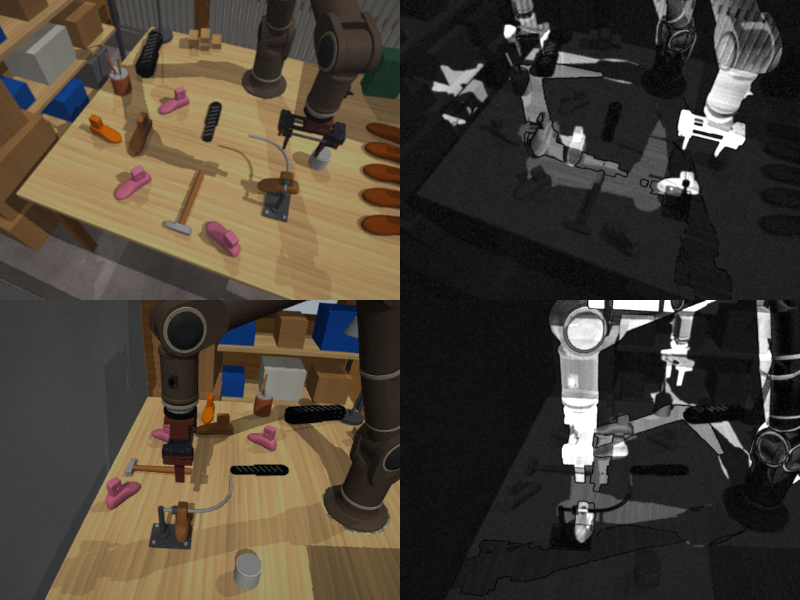

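The difference images show only the arm, shadows and the last changed. The bystanders have no edge shifts. I'm handing in.

```bash
python3 -c "
from rig import ticket;print(ticket.sign_off())"
```

```text
the job is handed in; nothing more can be done
None
```

The small last now hangs on the rod by its hole, sole down, with its side against the collar. I handed the job in at about 18 s of the 62 s allowed. I pinched the slab front and back, threaded the hole onto the free end, and turned it 90° with the bend until it met the collar. Then I lowered it 3 mm onto the rod, opened the jaws and backed off straight up.

**Last checks:**
- **Forces:** there was no sideways contact force while threading or round the bend. The collar contact read about 8 N, the highest force I saw at any check.
- **Seating:** the close-up side and wrist views show no visible gap between slab and collar, but they could not show a gap much under 1 mm.
- **Robot:** the gripper was open, about 160 mm above the rod, and reading no load.
- **Bystanders:** before-and-after pictures showed only the arm, the last and shadows changed.

**Disagreements:**
- **Rod position:** the two fixed cameras differed by about 2–3 mm at the rod tip and 0.8° in the rod's direction, so I used averages.
- **Rod tip height:** one triangulation of the tip came out 5 mm too low, and I used the given 130 mm instead.
- **Collar contact:** the collar was met about 3 mm earlier than planned, partly because the hole sat about 1 mm ahead of the gripper's centre.
- **Settling:** I also compared two late pictures of the hanging last. They differed slightly (mean 6.7 of 255), which I took to be shadow and noise but did not separate from movement.

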